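Take the finished jar off the four-place warmer and reset its switches

ROBOT

A 7-joint arm with a two-finger parallel gripper is mounted at the origin on a cart in front of the work surface, level with it; the furniture and walls round the work are solid. World frame = base frame: x ahead of the robot, y to its left, z up, the work surface at z = 0. Lengths are in m, angles in rad, forces in N, time in s.
With the tool pointing down it reaches from about 0.425 to 1.025 m from the base axis. Payload 3.6 kg.
Tool frame: the origin (TCP) lies at the very end of the fingers, on their centre line; the grasp point (between the pads) lies manip.pinch_z behind it (manip.pinch_z is the distance from the TCP to the grasp point, in m); z points along the fingers, y is the line along which they close (so a half turn about z gives the same grasp; the last joint's range is limited). The gripper opens to 85 mm and grips with 20 to 120 N. Pads are 22 mm wide; open, the fingers measure 114 mm over their backs; the gripper's body (76 mm by 85 mm) begins 54 mm behind the grasp point. The pads swing forward as they close: fully open they stand 13 mm farther back than shut.
Start: joints at [-1.337, 0.591, 0.048, 1.609, -0.033, 0.943, -0.034], TCP at [0.233, 0.687, 0.231] pointing down, gripper open.
Joint ranges: [-2.69, 2.69], [-0.47, 2.24], [-1.27, 1.36], [0.19, 2.51], [-1.53, 4.68], [0.08, 2.07], [-3.09, 3.09]. Speed limits (rad/s): [2.57, 2.57, 3.14, 3.14, 3.14, 3.14, 3.14].

INTERFACE

Orientations are given as [roll, pitch, yaw] about the fixed x, y, z axes, in that order (R = Rz(yaw) Ry(pitch) Rx(roll)).
In Python, from cell import manip gives the robot as it stands.
- The arm moves only by the tool play_rows, never from a script. Its argument "commands" is a list of rows, each a list of 7 numbers: the turn, a rotation vector about the tool's x, y, z in rad, then the shift along the tool's x, y, z in cm, then the opening, from 0 (shut) to 1 (fully open). In form: [[ax, ay, az, dx, dy, dz, claw], ...]. A call has 1 to 12 rows; each row shifts and turns the commanded pose from where the row before left it, along the tool's axes as they then stand; what a row does not reach is not made up. A row lasts 1/12 s, in which the tool goes at most 41.7 mm and 7.16 degrees, less where a joint would pass 70% of its speed; a pose out of reach is approached as far as the arm can. A call is refused whole if a number of a shift passes 4.17 or a number of a turn 0.125, either way. A call with a gripper value outside its range is refused whole. The fingers move at their own pace and stop on an object; "force" is the grip in N (left out, the last holds). Time passes only in rows, so rows that do not move let the fingers close. It gives the time, the measured TCP pose, the force, the opening and the grip force at its end, in the units of the state.
- manip.observe(): the state, without advancing time (a new reading comes with each control period).
- manip.read_camera(name): name is "scene" or "side" or "wrist"; returns a dict with "color" (420x560x3 uint8, red, green, blue), "fovy" (degrees; the focal length in pixels is half the picture's height over the tangent of half this angle, whatever the lens; pixels are square), "cx", "cy" (the principal point, pixels), "xyz" and "rotation" of the camera in the world; the wrist camera has in their place "tool_from_camera" (4x4, takes a point from camera to tool coordinates, whose origin is the TCP and whose axes are the flange's). Camera axes: x right, y down, z forward; pixel columns grow to the right and rows downward; lengths in m; the calibration is good to about 2 mm. A picture is of the moment at which its call begins: read the wrist's pose just before it. There is no depth.
- manip.close_job(): hands the job in; it is judged then, once.
The state is a dict: "clock": time; "joint_pos": joint angles; "joint_vel": joint speeds; "tau": joint torques, N m; "eef_pos": TCP position; "eef_rot": TCP orientation; "wrist_force": force on the tool from outside, world axes, zero at the start; "moment": the same for the moment, N m; "width": finger opening in m; "gripper_force": force on a finger pad.
Only numpy, scipy, OpenCV 4.12 (cv2) and the standard library are available. Lean on these libraries where they do the work, as an engineer would, in place of code of your own. Each camera call takes 0.05 s, during which the arm holds its last target. There are 200 camera calls.

TASK

The black-lidded jar has finished warming: lift it out of the four-place jar warmer and stand it upright, wholly on the cork mat. Set the row of lever switches on the warmer's front panel so that exactly the places that hold a green-lidded jar are on (lever leaning away from the front, to the green mark) and the emptied place, the place with the grey insulating cover and the orange boost switch at the right-hand end are off (lever leaning to the front, to the red mark); the white levers stand in the same left-to-right order as the places. Leave the green-lidded jars and the cover in their places, do not drop or tip the jar, and do not knock the mug or the timer about.

Things in the scene. Friction and masses are not known exactly. Their poses are not given: they have to be found in the camera images.
- warmer: Fixed four-place jar warmer, white, 344 mm long (its y), 206 deep (x), 42 high. Origin: centre of underside; x from its switch panel (front) to its back, y to its left, z up. Back half: deck with 4 wells 71 mm wide, 12 deep, 78 apart. Front half: flat panel with 5 lever switches in a row, 32 mm apart; white lines join the first four to the places in the same order. All tops 42 mm over the bench.
- cork_mat: Round cork mat fixed on the bench, 108 mm across, 7 mm thick. Origin: centre of its underside.
- black_lid_jar_mid (a point): Sample jar with a black lid, standing in one of the wells: 90 mm tall, glass body 60 mm across, screwed lid 66 mm across over its top 16 mm. About 0.26 kg. This point: on its axis, half-way up (45 mm above its underside); in the well that is 75 mm above the bench. z up its axis.
- green_lid_jar_a_mid (a point): One of two like sample jars with a green lid, each standing in a well: 85 mm tall, 66 mm across. This point: on its axis, half-way up (42.5 mm above its underside).
- green_lid_jar_b_mid (a point): The other green-lidded jar, the same in all.
- cover: Round grey insulating cover lying in a well where no jar stands: 73 mm across, with a knob; it rises 26 mm above the deck. Origin: centre of its underside.
- board_corner (a point): Fixed obstacle: left front corner, at the top, of a white board (422 x 605 x 22 mm) that carries a toaster oven. The board's top is 115 mm above the bench. x: straight back from its front edge, y: left along it. The oven's handle is about 65 mm behind that edge, its left side about 40 mm in from this corner, its top 400 mm above the bench. A scale under the board reaches 37 mm farther forward.
- mug: Bystander: pink mug, 94 mm tall, 86 x 116 mm with its handle. Origin: centre of its underside.
- timer: Bystander: white digital timer lying on its back, 66 x 66 x 19 mm. Origin: centre of its underside.
- place_1 (a point): Place 1, first from the left: centre of the well's floor, 30 mm above the bench.
- place_2 (a point): Place 2, second from the left: centre of the well's floor, 30 mm above the bench.
- place_3 (a point): Place 3, third from the left: centre of the well's floor, 30 mm above the bench.
- place_4 (a point): Place 4, fourth from the left: centre of the well's floor, 30 mm above the bench.
- switch_1 (a joint): Switch 1, first from the left, white lever, for place 1. Snap toggle: 0 = off (leans 0.35 rad to the warmer's front, red mark), 0.70 rad = on (leans 0.35 rad to the wells, green mark). A spring throws it to the end past the middle (0.35) and holds it there; about 1.3 N at the tip pushes it over.
- lever_1_foot (a point): Pivot of lever 1, on the panel's surface, 42 mm above the bench; does not move. The lever is 50 mm long from here: an 8 mm round neck, then over its last 26 mm a paddle 13 mm wide (along the bank) and 9 mm thick. Its tip stands 89 mm above the bench, 17 mm in front of this point when off and 17 mm behind it when on.
- switch_2 (a joint): Switch 2, second from the left, white lever, for place 2. Snap toggle: 0 = off (leans 0.35 rad to the warmer's front, red mark), 0.70 rad = on (leans 0.35 rad to the wells, green mark). A spring throws it to the end past the middle (0.35) and holds it there; about 1.3 N at the tip pushes it over.
- lever_2_foot (a point): Pivot of lever 2, on the panel's surface, 42 mm above the bench; does not move. The lever is 50 mm long from here: an 8 mm round neck, then over its last 26 mm a paddle 13 mm wide (along the bank) and 9 mm thick. Its tip stands 89 mm above the bench, 17 mm in front of this point when off and 17 mm behind it when on.
- switch_3 (a joint): Switch 3, third from the left, white lever, for place 3. Snap toggle: 0 = off (leans 0.35 rad to the warmer's front, red mark), 0.70 rad = on (leans 0.35 rad to the wells, green mark). A spring throws it to the end past the middle (0.35) and holds it there; about 1.3 N at the tip pushes it over.
- lever_3_foot (a point): Pivot of lever 3, on the panel's surface, 42 mm above the bench; does not move. The lever is 50 mm long from here: an 8 mm round neck, then over its last 26 mm a paddle 13 mm wide (along the bank) and 9 mm thick. Its tip stands 89 mm above the bench, 17 mm in front of this point when off and 17 mm behind it when on.
- switch_4 (a joint): Switch 4, fourth from the left, white lever, for place 4. Snap toggle: 0 = off (leans 0.35 rad to the warmer's front, red mark), 0.70 rad = on (leans 0.35 rad to the wells, green mark). A spring throws it to the end past the middle (0.35) and holds it there; about 1.3 N at the tip pushes it over.
- lever_4_foot (a point): Pivot of lever 4, on the panel's surface, 42 mm above the bench; does not move. The lever is 50 mm long from here: an 8 mm round neck, then over its last 26 mm a paddle 13 mm wide (along the bank) and 9 mm thick. Its tip stands 89 mm above the bench, 17 mm in front of this point when off and 17 mm behind it when on.
- switch_5 (a joint): Switch 5, orange lever at the right-hand end of the bank, heat boost. Snap toggle: 0 = off (leans 0.35 rad to the warmer's front, red mark), 0.70 rad = on (leans 0.35 rad to the wells, green mark). A spring throws it to the end past the middle (0.35) and holds it there; about 1.3 N at the tip pushes it over.
- lever_5_foot (a point): Pivot of lever 5, on the panel's surface, 42 mm above the bench; does not move. The lever is 50 mm long from here: an 8 mm round neck, then over its last 26 mm a paddle 13 mm wide (along the bank) and 9 mm thick. Its tip stands 89 mm above the bench, 17 mm in front of this point when off and 17 mm behind it when on.
There are look-alikes about, which are no part of the job. Leave any yellow look-alike of the part that bears green_lid_jar_a_mid alone.

How it is judged:
By the outcome, as a careful person would: the job done as asked, in the order asked, and still so for the second after the job is handed in, with the robot touching nothing.
It also fails if it takes over 64 s, if anything falls off the work surface, if the arm or the gripper's body presses on something with over 40 N, if the wrist force passes 120 N, or if a joint passes its speed limit or range.

## Working session

There is one attempt and no reset: what is moved stays moved. The work goes in short steps, Python scripts to look and compute and a tool call to move; the robot and the scene stay as the last step left them, time stands still between calls to the robot, and variables do not carry over. Pictures are saved under pics/ and viewed, at most 10 in all, crops included, and the job is handed in when it is done.

Besides the shell and the picture viewer there is one more tool, called after "Call:" as name(argument=value, ...) on one line, values as JSON. play_rows: Moves the arm, as the interface text tells. Its arguments: {"type":"object","properties":{"commands":{"type":"array"},"force":{"type":"number"}},"required":["commands"]}

```bash
mkdir -p pics; ls
cat > h.py <<'E'
import numpy as np, cv2
from cell import manip
from scipy.spatial.transform import Rotation as R
def save(n,f):
    c=manip.read_camera(n); cv2.imwrite(f,c["color"][:,:,::-1]); return c
def tool():
    s=manip.observe(); T=np.eye(4); T[:3,:3]=R.from_euler('xyz',s["eef_rot"]).as_matrix(); T[:3,3]=s["eef_pos"]; return T
def cam(c,T=None):
    f=c["color"].shape[0]/2/np.tan(np.radians(c["fovy"])/2)
    if "xyz" in c: M=np.eye(4); M[:3,:3]=np.array(c["rotation"]).reshape(3,3); M[:3,3]=c["xyz"]
    else: M=T@np.array(c["tool_from_camera"])
    return f,c["cx"],c["cy"],M
def plane(k,u,v,z):
    f,cx,cy,M=k; d=M[:3,:3]@np.array([(u-cx)/f,(v-cy)/f,1]); o=M[:3,3]
    return o+d*(z-o[2])/d[2]
def proj(k,p):
    f,cx,cy,M=k; q=M[:3,:3].T@(np.array(p)-M[:3,3]); return f*q[0]/q[2]+cx, f*q[1]/q[2]+cy
E
python3 - <<'E'
from h import *
s=manip.observe(); print(s["clock"],s["eef_pos"],s["eef_rot"],s["width"],manip.pinch_z)
ims=[]
for n in ["scene","side","wrist"]:
    T=tool(); c=save(n,f"pics/{n}0.png"); k=cam(c,T); print(n,k[0],k[1:3],np.round(k[3],3).tolist())
E
```

```text
pics
0.0 [0.23246186 0.68583691 0.23014103] [-3.13932244e+00  1.09117400e-04  2.81480643e+00] 0.08520982441813571 0.0187Traceback (most recent call last):
  File "<stdin>", line 5, in <module>
  File "h.py", line 10, in cam
    if "xyz" in c: M=np.eye(4); M[:3,:3]=np.array(c["rotation"]).reshape(3,3); M[:3,3]=c["xyz"]
                                         ~~~~~~~~~~~~~~~~~~~~~~~~~~~~~~~^^^^^
ValueError: cannot reshape array of size 3 into shape (3,3)
```

```bash
sed -i 's/np.array(c\["rotation"\]).reshape(3,3)/R.from_euler("xyz",c["rotation"]).as_matrix()/' h.py
python3 - <<'E'
from h import *
for n in ["scene","side","wrist"]:
    T=tool(); c=save(n,f"pics/{n}0.png"); k=cam(c,T); print(n,k[0],k[1:3],np.round(k[3],3).tolist())
E
```

```text
scene 418.37655874165176 (277.4311300547936, 214.53323426744214) [[0.697, -0.509, 0.504, -0.099], [-0.717, -0.514, 0.472, -0.514], [0.019, -0.691, -0.723, 0.987], [0.0, 0.0, 0.0, 1.0]]
side 379.48550870098757 (279.44568321197636, 207.2450908655565) [[0.952, -0.184, 0.243, 0.205], [-0.304, -0.544, 0.782, -1.012], [-0.012, -0.819, -0.574, 0.887], [0.0, 0.0, 0.0, 1.0]]
wrist 316.0051047833708 (276.1822386640992, 207.26143931145438) [[0.32, 0.907, 0.275, 0.163], [0.947, -0.306, -0.095, 0.71], [-0.002, 0.291, -0.957, 0.373], [0.0, 0.0, 0.0, 1.0]]
```

View pics/scene0.png

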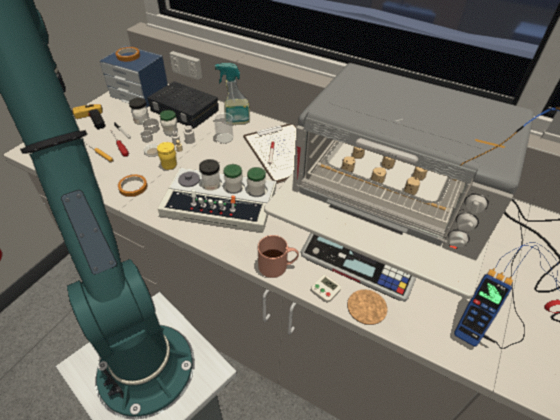

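View pics/side0.png

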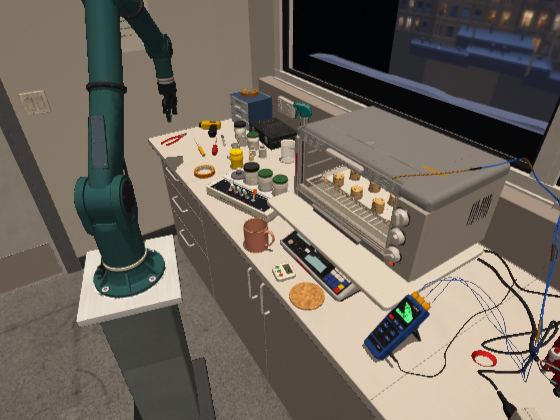

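The scene view shows cover (188,178), black lid (209,168), green lids (232,171) and (256,175), lever row about (195–235,203), mat (367,306), mug (272,255) and timer (326,288). The side view agrees. So the cover is at place 1, black at 2, and green at 3 and 4.

Run:
```python
from h import *
S=cam(manip.read_camera("scene")); D=cam(manip.read_camera("side"))
def p(n,k,u,v,z): print(n,np.round(plane(k,u,v,z),3))
p("black S",S,209,167,.12);p("black D",D,251,168,.12)
p("g S",S,232,171,.115);p("g2 S",S,256,174,.115);p("g D",D,265,173,.115);p("g2 D",D,280,180,.115)
p("cover",S,188,178,.055)
for u,v in[(161,207),(162,218),(265,213),(262,226),(180,183)]: p("warm",S,u,v,.042)
p("mat",S,367,306,.007);p("mat",D,307,295,.007)
p("mug",S,272,243,.094);p("mughandle",S,293,255,.05);p("timer",S,326,288,.019)
p("board near",S,265,215,.115);p("scale",S,303,240,.1)
for f,n in(("scene",(140,130,160,120)),("side",(190,140,120,90))):
    u,v,w,h=n; im=cv2.imread(f"pics/{f}0.png")[v:v+h,u:u+w]; cv2.imwrite(f"pics/{f}_crop.png",cv2.resize(im,(0,0),fx=5,fy=5,interpolation=cv2.INTER_CUBIC))
print(manip.observe()["joint_pos"])
```

```text
black S [0.502 0.353 0.12 ]
black D [0.504 0.34  0.12 ]
g S [0.545 0.292 0.115]
g2 S [0.589 0.227 0.115]
g D [0.55  0.289 0.115]
g2 D [0.591 0.217 0.115]
cover [0.46  0.423 0.055]
warm [0.323 0.385 0.042]
warm [0.298 0.343 0.042]
warm [0.538 0.135 0.042]
warm [0.493 0.103 0.042]
warm [0.434 0.434 0.042]
mat [ 0.512 -0.282  0.007]
mat [ 0.515 -0.282  0.007]
mug [0.436 0.004 0.094]
mughandle [ 0.473 -0.044  0.05 ]
timer [ 0.472 -0.171  0.019]
board near [0.483 0.079 0.115]
scale [ 0.501 -0.053  0.1  ]
[-1.33748276  0.59155982  0.04837508  1.60892452 -0.03331051  0.94271562
 -0.03371549]
```

View pics/scene_crop.png

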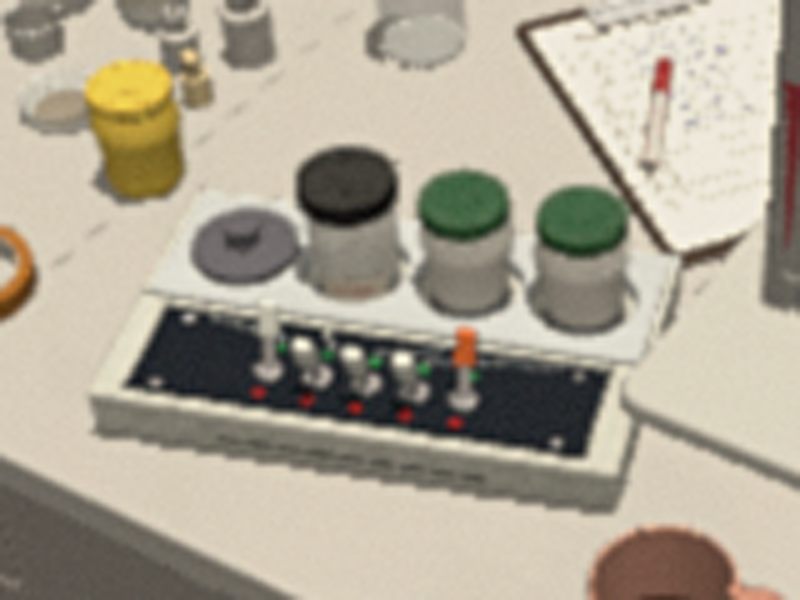

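The crop shows levers 1 (white, 268,340) and 5 (orange, 465,345) leaning back, so they are on. Levers 2–4 lean forward, so they are off. I need 3 and 4 on, and 1 and 5 off. I'll move above the warmer for a near look.

Call:
play_rows(commands=[[0,0,0.11,0,0,-1.2,1],[0,0,0.11,0,0,-1.2,1],[0,0,0.11,0,0,-1.2,1],[0,0,0.11,0,0,-1.2,1],[0,0,0.11,0,0,-1.2,1],[0,0,0.11,0,0,-1.2,1],[0,0,0,-3.5,0.3,0,1],[0,0,0,-3.5,0.3,0,1],[0,0,0,-3.5,0.3,0,1],[0,0,0,-3.5,0.3,0,1],[0,0,0,-3.5,0.3,0,1],[0,0,0,-3.5,0.3,0,1]], force=40)

```text
clock: 1.3
eef_pos: [0.3643, 0.5199, 0.3034]
eef_rot: [3.141, -0.0, 2.155]
wrist_force: [0.5, 0.6, 0.6]
width: 0.0852
gripper_force: 0.0
```

Call:
play_rows(commands=[[0,0,0,-3.5,0.3,0,1],[0,0,0,-3.5,0.3,0,1],[0,0,0,-3.5,0.3,0,1],[0,0,0,-3.5,0.3,0,1],[0,0,0,-3.5,0.3,0,1],[0,0,0,-3.5,0.3,0,1],[0,0,0,-1,0,0,1],[0,0,0,0,0,0,1]])

```text
clock: 1.97
eef_pos: [0.5026, 0.3433, 0.3037]
eef_rot: [3.141, 0.002, 2.147]
wrist_force: [-0.4, 0.9, 0.7]
width: 0.0855
gripper_force: 0.0
```

Run:
```python
from h import *
s=manip.observe();print(s["clock"],s["eef_pos"],s["eef_rot"],s["joint_pos"],s["wrist_force"])
T=tool(); np.save("T1.npy",T); c=save("wrist","pics/w1.png")
```

```text
1.9667 [0.50264365 0.34326146 0.30369006] [3.14110891e+00 2.21395931e-03 2.14683812e+00] [-0.90370367  0.37972832  0.31070818  1.81679618 -0.13552162  0.9655747
  0.0395545 ] [-0.37828986  0.94162005  0.6923678 ]
```

View pics/w1.png

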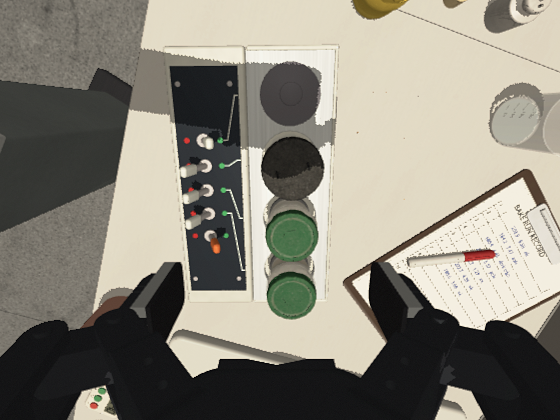

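The near view shows cover (291,93), black lid (292,167), green lids (292,236) and (291,296), and the warmer edge from (165,45) to (338,45). The red marks lie at u≈186–195 and the green marks at u≈221–226, v≈140–236. Levers 1 and 5 lean to green.

Run:
```python
from h import *
T=np.load("T1.npy"); c=manip.read_camera("wrist"); im=c["color"]; k=cam(c,T)
hsv=cv2.cvtColor(im,cv2.COLOR_RGB2HSV); H,S,V=cv2.split(hsv)
def blobs(m,amin,roi):
    z=np.zeros(m.shape,np.uint8);a,b,e,f=roi; z[b:f,a:e]=m[b:f,a:e]
    n,l,st,ce=cv2.connectedComponentsWithStats(z*1); return [(ce[i],st[i]) for i in range(1,n) if st[i][4]>=amin]
pts={}
for nm,m,roi,z in (("red",(S>150)&(V>80)&((H<5)|(H>175)),(175,120,205,250),.042),("green",(S>120)&(V>80)&(H>45)&(H<80),(212,120,235,250),.042),("glid",(S>80)&(H>45)&(H<90)&(V>30),(255,200,325,325),.115),("blid",(V<75)&(S<90),(245,130,330,205),.12),("orange",(S>150)&(H>5)&(H<16)&(V>100),(195,220,235,260),.08)):
    for ce,st in blobs(m.astype(np.uint8),4 if z<.05 else 100 if z>.1 else 20,roi):
        a,b,w,h,_=st; u=np.array([a+(w-1)/2,b+(h-1)/2]); p=plane(k,*(u if z>.1 else ce),z); print(nm,np.round(ce,1),st,np.round(p,4)); pts.setdefault(nm,[]).append(p)
for a,b in ((165,45),(338,45),(188,302)): print("corner",np.round(plane(k,a,b,.042),4))
print("cover",np.round(plane(k,291,93,.06),4))
r=np.array(pts["red"]);g=np.array(pts["green"])
if len(r)>1: d=r[-1]-r[0]; print("dir",np.degrees(np.arctan2(-d[1],-d[0])),np.linalg.norm(d))
```

```text
red [186.8 143.5] [184 141   6   6  28] [0.3905 0.3113 0.042 ]
red [188.  166.8] [187 166   3   3   6] [0.4059 0.286  0.042 ]
red [190.7 192.2] [189 191   5   4  16] [0.4249 0.2583 0.042 ]
red [192.9 215.8] [191 214   5   5  21] [0.4431 0.2309 0.042 ]
red [194.8 238.1] [192 236   6   5  21] [0.4609 0.2039 0.042 ]
green [220.3 143.1] [218 141   5   5  21] [0.4257 0.3347 0.042 ]
green [221.1 168.7] [219 167   5   5  21] [0.4429 0.3072 0.042 ]
green [222.8 192.9] [221 191   5   5  19] [0.4609 0.2805 0.042 ]
green [223.9 215.9] [222 214   5   5  19] [0.4783 0.2537 0.042 ]
green [225.4 238.1] [224 236   4   5  17] [0.4963 0.2269 0.042 ]
glid [290.5 234.6] [266 214  51  51 658] [0.553  0.2987 0.115 ]
glid [291.4 241. ] [ 273  224   38   35 1015] [0.5548 0.297  0.115 ]
glid [290.  291.8] [267 275  48  47 603] [0.5951 0.2349 0.115 ]
glid [290.8 301.1] [273 286  36  31 839] [0.5974 0.2314 0.115 ]
blid [291.1 168.3] [ 262  141   61   64 2404] [0.5107 0.3631 0.12  ]
orange [214.8 248.7] [211 241   9  16 102] [0.4893 0.2239 0.08  ]
corner [0.3161 0.3966 0.042 ]
corner [0.4836 0.5056 0.042 ]
corner [0.5015 0.1093 0.042 ]
cover [0.467  0.4314 0.06  ]
dir 123.25241679842803 0.12840930439835574
```

```bash
cat > m.py <<'E'
from h import *
s=manip.observe();print(s["clock"],np.round(s["eef_pos"],4),np.round(s["eef_rot"],4),np.abs(s["joint_vel"]).max())
T=tool(); c=manip.read_camera("wrist"); im=c["color"]; k=cam(c,T)
hsv=cv2.cvtColor(im,cv2.COLOR_RGB2HSV); H,S,V=cv2.split(hsv)
def bl(m,amin,roi,z):
    q=np.zeros(m.shape,np.uint8);a,b,e,f=roi; q[b:f,a:e]=m[b:f,a:e]
    n,l,st,ce=cv2.connectedComponentsWithStats(q)
    return np.array([plane(k,*ce[i],z) for i in range(1,n) if st[i][4]>=amin])
r=bl((S>150)&(V>80)&((H<5)|(H>175)),4,(175,120,205,250),.042)
g=bl((S>120)&(V>80)&(H>45)&(H<80),4,(212,120,235,250),.042)
feet=(r+g)/2; d=feet[0]-feet[-1]; yaw=np.arctan2(d[1],d[0])-np.pi/2
print("yaw",yaw,"len",np.linalg.norm(d)); print(np.round(feet,4))
m=((V<75)&(S<90)).astype(np.uint8); q=np.zeros_like(m); q[130:210,245:330]=m[130:210,245:330]
cs,_=cv2.findContours(q,0,1); cc=max(cs,key=cv2.contourArea); (u,v),rad=cv2.minEnclosingCircle(cc); p=plane(k,u,v,.12); 
x=np.array([np.cos(yaw),np.sin(yaw)]); y=np.array([-x[1],x[0]]); f3=feet.mean(0)[:2]
print("black",u,v,rad,p,"rel",(p[:2]-f3)@x,(p[:2]-f3)@y)
for a,b in ((165,48),(338,48)): e=plane(k,a,b,.042)[:2]-f3; print("corner",e@x,e@y)
np.savez("w.npz",feet=feet,yaw=yaw,p=p)
E
python3 m.py
```

```text
2.0667 [0.4992 0.3486 0.3033] [-3.1415e+00 -1.3000e-03  2.1549e+00] 0.03412280736983237
yaw 0.5851840857804218 len 0.12857510382965143
[[0.4056 0.3263 0.042 ]
 [0.4223 0.3001 0.042 ]
 [0.4407 0.2729 0.042 ]
 [0.4587 0.2459 0.042 ]
 [0.4766 0.2191 0.042 ]]
black 289.2151794433594 177.5696258544922 35.36677551269531 [0.50724494 0.3630472  0.12      ] rel 0.10520584032516347 0.038439852252251015
corner -0.037268236127028634 0.17513866912287124
corner 0.16317298017723225 0.1751260476956183
```

Call:
play_rows(commands=[[0,0,0,0.4,0.8,2.5,1],[0,0,0,0.4,0.8,2.5,1],[0,0,0,0,0,2.5,1],[0,0,0,0,0,2.0,1],[0,0,0,0,0,0,1],[0,0,0,0,0,0,1]])

```text
clock: 2.62
eef_pos: [0.5067, 0.3651, 0.2073]
eef_rot: [-3.139, -0.001, 2.158]
wrist_force: [0.8, -0.3, 0.2]
width: 0.0852
gripper_force: 0.0
```

Run:
```python
from h import *
w=np.load("w.npz"); yaw=float(w["yaw"]); f3=w["feet"].mean(0)[:2]; x=np.array([np.cos(yaw),np.sin(yaw)]); y=np.array([-x[1],x[0]])
s=manip.observe();print(s["eef_pos"],s["eef_rot"])
T=tool(); c=save("wrist","pics/w2.png"); k=cam(c,T)
exp=f3+.106*x+.039*y; print("exp",exp,proj(k,[*exp,.12]),"TCP pix",proj(k,T[:3,3]))
cv2.imwrite
for n,roi in(("scene",(196,155,222,176)),("side",(238,157,264,176))):
    cc=manip.read_camera(n); kk=cam(cc); im=cc["color"]; a,b,e,f=roi
    m=(im[b:f,a:e].max(2)<62).astype(np.uint8); nn,l,st,ce=cv2.connectedComponentsWithStats(m); i=1+np.argmax(st[1:,4]); A,B,W,Hh,_=st[i]
    print(n,st[i],ce[i]+[a,b],"expected pix",proj(kk,[*exp,.12]), "width px exp",kk[0]*.066/np.linalg.norm(kk[3][:3,3]-[*exp,.12]))
```

```text
[0.5066673  0.36510243 0.20728303] [-3.13877951e+00 -7.82432961e-04  2.15844706e+00]
exp [0.50759756 0.36395281] (np.float64(275.3450075293586), np.float64(214.1737662716234)) TCP pix (np.float64(274.1416543374567), np.float64(265.7069710305002))
scene [  4   5  19  15 160] [207.19375 167.48125] expected pix (np.float64(208.31846846350868), np.float64(164.6162544961158)) width px exp 20.08353904791061
side [  0   6  21  13 152] [248.73684211 168.15131579] expected pix (np.float64(250.43977085512594), np.float64(165.16320886562616)) width px exp 15.60748456413469
```

View pics/w2.png

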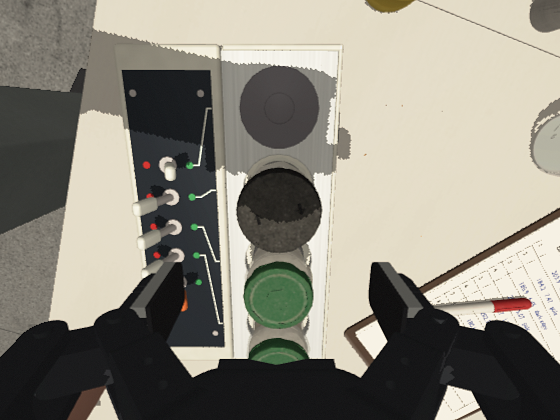

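The lid is at (279,210), about 3 mm off my expectation each way. I'll correct for that, descend and grip the lid.

Call:
play_rows(commands=[[0,0,0,0.1,0.2,3.0,1],[0,0,0,0.1,0.1,3.0,1],[0,0,0,0,0,3.0,1],[0,0,0,0,0,2.5,1],[0,0,0,0,0,1.6,1],[0,0,0,0,0,0,1],[0,0,0,0,0,0,0],[0,0,0,0,0,0,0],[0,0,0,0,0,0,0],[0,0,0,0,0,0,0],[0,0,0,0,0,0,0],[0,0,0,0,0,0,0]], force=40)

```text
clock: 3.77
eef_pos: [0.5111, 0.3672, 0.0793]
eef_rot: [3.139, -0.0, 2.155]
wrist_force: [-1.7, -1.3, 6.5]
width: 0.0652
gripper_force: 44.7
```

Call:
play_rows(commands=[[0,0,0,0,0,0,0],[0,0,0,0,0,0,0],[0,0,0,0,0,0,0],[0,0,0,0,0,0,0]])

```text
clock: 4.1
eef_pos: [0.5111, 0.3673, 0.0793]
eef_rot: [3.139, -0.0, 2.155]
wrist_force: [-1.2, -0.7, 7.8]
width: 0.0647
gripper_force: 44.7
```

Call:
play_rows(commands=[[0,0,0,0,0,-0.5,0],[0,0,0,0,0,-1.0,0],[0,0,0,0,0,-1.5,0],[0,0,0,0,0,-2.0,0],[0,0,0,0,0,-2.0,0],[0,0,0,0,0,-2.0,0],[0,0,0,0,0,-2.0,0],[0,0,0,0,0,-2.0,0],[0,0,0,0,0,-1.0,0],[0,0,0,0,0,0,0],[0,0,0,0,0,0,0]])

```text
clock: 5.02
eef_pos: [0.5101, 0.3666, 0.2176]
eef_rot: [3.141, -0.0, 2.155]
wrist_force: [-0.3, 0.0, -2.2]
width: 0.0649
gripper_force: 44.9
```

Run:
```python
from h import *
s=manip.observe();print(s["eef_pos"],s["eef_rot"],s["width"],s["joint_pos"])
for n,z in(("scene",.007),("side",.007)):
    c=manip.read_camera(n); k=cam(c); h=cv2.cvtColor(c["color"],cv2.COLOR_RGB2HSV)
    m=((h[...,0]>5)&(h[...,0]<20)&(h[...,1]>100)&(h[...,2]>120)).astype(np.uint8)
    a,b=(340,280) if n=="scene" else (280,275); q=np.zeros_like(m); q[b:b+55,a:a+55]=m[b:b+55,a:a+55]
    cs,_=cv2.findContours(q,0,1); cc=max(cs,key=cv2.contourArea); e=cv2.fitEllipse(cc); print(n,e,plane(k,*e[0],z))
    ed=np.array([plane(k,*p[0],z) for p in cc]); print(ed.min(0),ed.max(0))
k=cam(manip.read_camera("scene"))
for n,u,v,z in(("board l",268,213,.115),("board r",415,268,.115),("scale fl",303,255,.07),("scale fr",407,297,.07),("timer",326,288,.019)): print(n,np.round(plane(k,u,v,z),3))
im=np.hstack([cv2.imread("pics/scene0.png")[220:330,290:430]]);
a=manip.read_camera("scene")["color"][:,:,::-1]; cv2.imwrite("pics/s3.png",cv2.resize(a[120:330,150:430],(0,0),fx=2.8,fy=2.8,interpolation=cv2.INTER_CUBIC))
```

```text
[0.51014346 0.36662243 0.21762786] [ 3.14072172e+00 -1.65862538e-04  2.15496288e+00] 0.06492975376446775 [-0.89261574  0.49684936  0.2795026   1.85739047 -0.18250847  0.81123604
  0.06500026]
scene ((366.895263671875, 306.58056640625), (32.22474670410156, 39.4607048034668), 113.56824493408203) [ 0.51076947 -0.28235965  0.007     ]
[ 0.45902386 -0.33313352  0.007     ] [ 0.56429962 -0.22970158  0.007     ]
side ((306.66937255859375, 295.5960693359375), (26.726646423339844, 34.850582122802734), 95.1427001953125) [ 0.51337671 -0.28414461  0.007     ]
[ 0.46108021 -0.33614074  0.007     ] [ 0.56782403 -0.22818527  0.007     ]
board l [0.495 0.079 0.115]
board r [ 0.626 -0.329  0.115]
scale fl [ 0.48  -0.074  0.07 ]
scale fr [ 0.568 -0.354  0.07 ]
timer [ 0.472 -0.171  0.019]
```

View pics/s3.png

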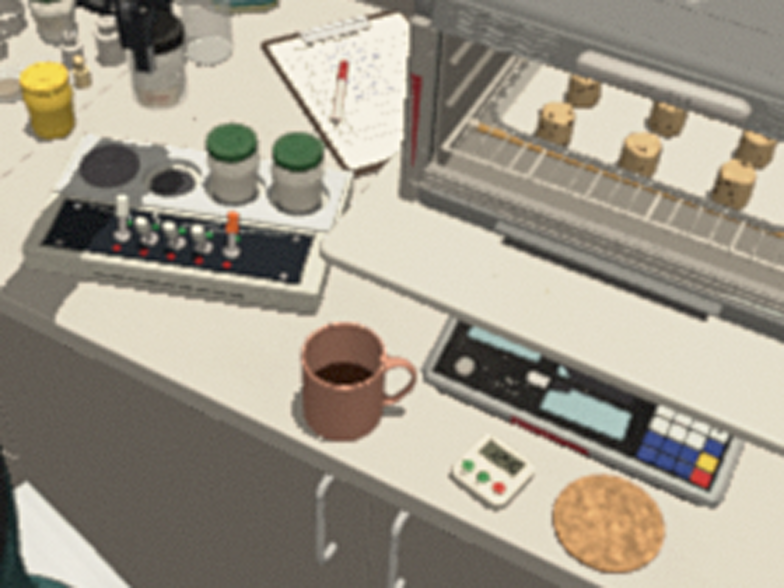

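Run:
```python
import numpy as np
from scipy.interpolate import interp1d
W=np.array([[.510,.3666],[.455,.10],[.455,-.08],[.511,-.283]]); s=np.r_[0,np.cumsum(np.linalg.norm(np.diff(W,axis=0),axis=1))]
N=24; t=np.linspace(0,1,N+1); P=interp1d(s,W,axis=0)(t*s[-1]); y=2.155
for i in range(N):
    d=P[i+1]-P[i]; print([0,0,.077,round(100*(d@[np.cos(y),np.sin(y)]),1),round(100*(d@[np.sin(y),-np.cos(y)]),1),0,0],end=", ")
    y-=.077
    if i==11: print()
```

```text
[0, 0, 0.077, np.float64(-1.9), np.float64(-2.0), 0, 0], [0, 0, 0.077, np.float64(-2.1), np.float64(-1.8), 0, 0], [0, 0, 0.077, np.float64(-2.2), np.float64(-1.6), 0, 0], [0, 0, 0.077, np.float64(-2.3), np.float64(-1.5), 0, 0], [0, 0, 0.077, np.float64(-2.5), np.float64(-1.3), 0, 0], [0, 0, 0.077, np.float64(-2.5), np.float64(-1.1), 0, 0], [0, 0, 0.077, np.float64(-2.6), np.float64(-0.9), 0, 0], [0, 0, 0.077, np.float64(-2.7), np.float64(-0.7), 0, 0], [0, 0, 0.077, np.float64(-2.7), np.float64(-0.5), 0, 0], [0, 0, 0.077, np.float64(-2.7), np.float64(-0.2), 0, 0], [0, 0, 0.077, np.float64(-2.7), np.float64(0.5), 0, 0], [0, 0, 0.077, np.float64(-2.7), np.float64(0.7), 0, 0], 
[0, 0, 0.077, np.float64(-2.6), np.float64(0.9), 0, 0], [0, 0, 0.077, np.float64(-2.5), np.float64(1.1), 0, 0], [0, 0, 0.077, np.float64(-2.4), np.float64(1.3), 0, 0], [0, 0, 0.077, np.float64(-2.3), np.float64(1.5), 0, 0], [0, 0, 0.077, np.float64(-1.9), np.float64(2.0), 0, 0], [0, 0, 0.077, np.float64(-1.5), np.float64(2.3), 0, 0], [0, 0, 0.077, np.float64(-1.3), np.float64(2.4), 0, 0], [0, 0, 0.077, np.float64(-1.1), np.float64(2.5), 0, 0], [0, 0, 0.077, np.float64(-0.9), np.float64(2.6), 0, 0], [0, 0, 0.077, np.float64(-0.7), np.float64(2.7), 0, 0], [0, 0, 0.077, np.float64(-0.5), np.float64(2.7), 0, 0], [0, 0, 0.077, np.float64(-0.3), np.float64(2.7), 0, 0],
```

Call:
play_rows(commands=[[0,0,0.077,-1.9,-2.0,0,0],[0,0,0.077,-2.1,-1.8,0,0],[0,0,0.077,-2.2,-1.6,0,0],[0,0,0.077,-2.3,-1.5,0,0],[0,0,0.077,-2.5,-1.3,0,0],[0,0,0.077,-2.5,-1.1,0,0],[0,0,0.077,-2.6,-0.9,0,0],[0,0,0.077,-2.7,-0.7,0,0],[0,0,0.077,-2.7,-0.5,0,0],[0,0,0.077,-2.7,-0.2,0,0],[0,0,0.077,-2.7,0.5,0,0],[0,0,0.077,-2.7,0.7,0,0]])

```text
clock: 6.22
eef_pos: [0.4518, 0.0408, 0.2167]
eef_rot: [-3.14, 0.001, 1.228]
wrist_force: [0.3, 0.6, -1.8]
width: 0.0654
gripper_force: 45.2
```

Call:
play_rows(commands=[[0,0,0.077,-2.6,0.9,0,0],[0,0,0.077,-2.5,1.1,0,0],[0,0,0.077,-2.4,1.3,0,0],[0,0,0.077,-2.3,1.5,0,0],[0,0,0.077,-1.9,2.0,0,0],[0,0,0.077,-1.5,2.3,0,0],[0,0,0.077,-1.3,2.4,0,0],[0,0,0.077,-1.1,2.5,0,0],[0,0,0.077,-0.9,2.6,0,0],[0,0,0.077,-0.7,2.7,0,0],[0,0,0.077,-0.5,2.7,0,0],[0,0,0.077,-0.3,2.7,0,0]])

```text
clock: 7.22
eef_pos: [0.5096, -0.2807, 0.2164]
eef_rot: [-3.141, 0.001, 0.303]
wrist_force: [0.5, 0.6, -1.8]
width: 0.0649
gripper_force: 45.2
```

Call:
play_rows(commands=[[0,0,0,0,0,0,0],[0,0,0,0,0,0,0],[0,0,0,0,0,0,0]])

```text
clock: 7.47
eef_pos: [0.509, -0.2787, 0.2163]
eef_rot: [-3.139, 0.002, 0.307]
wrist_force: [-0.2, 0.9, -2.5]
width: 0.0652
gripper_force: 45.4
```

Run:
```python
from h import *
s=manip.observe();print(s["eef_pos"],s["eef_rot"],s["joint_pos"],s["width"],s["wrist_force"])
a=save("scene","pics/s4.png"); b=save("side","pics/d4.png"); T=tool(); w=save("wrist","pics/w4.png")
A=lambda f,u,v,W,H:cv2.resize(cv2.imread(f)[v:v+H,u:u+W],(400,300))
cv2.imwrite("pics/c4.png",np.vstack([np.hstack([A("pics/scene_0.png" if 0 else "pics/s4.png",280,190,160,120+20),A("pics/d4.png",210,190,160,140)]),np.hstack([A("pics/w4.png",0,0,560,420),np.zeros((300,400,3),np.uint8)])]))
```

```text
[ 0.5089776  -0.2787459   0.21626586] [-3.13941080e+00  1.67634474e-03  3.07462606e-01] [-0.12813851  0.54474176  0.79285838  1.97564123 -0.51997781  0.83763162
 -0.30956329] 0.06517690865938257 [-0.24854541  0.8936103  -2.53381205]
```

View pics/c4.png

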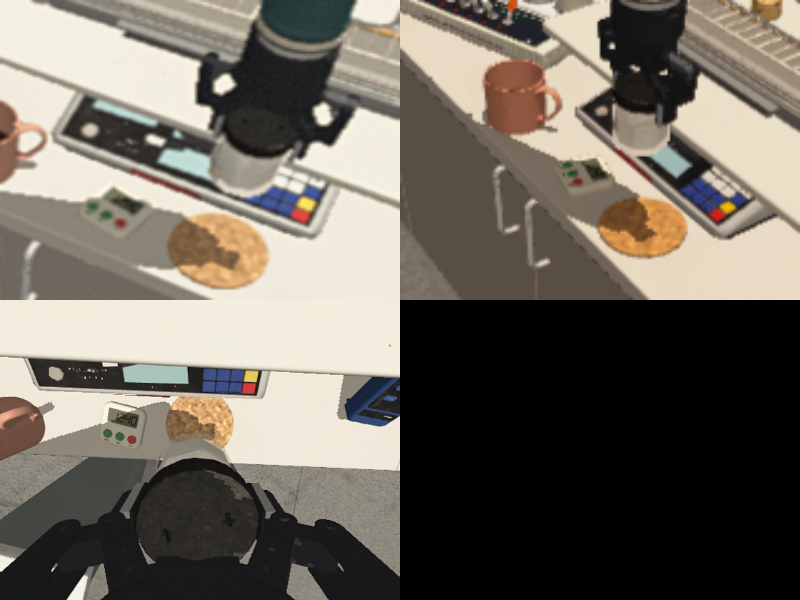

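The jar hangs upright in the grip, with its lid at (279,297) in the wrist picture. The mat below is clear, and the timer and mug are untouched.

Run:
```python
from h import *
T=tool(); c=manip.read_camera("wrist"); k=cam(c,T)
print(T[:3,3],plane(k,279,297,.257))
# mat from the wrist view
h=cv2.cvtColor(c["color"],cv2.COLOR_RGB2HSV); u,v=np.array([[235,325],[98*1.4,105*1.4]])[:,0]
print("mat edges l,r,top",plane(k,166*1.4,117*1.4,.007),plane(k,234*1.4,117*1.4,.007),plane(k,200*1.4,97*1.4,.007))
```

```text
[ 0.50939157 -0.27799554  0.21676773] [ 0.51852472 -0.27625817  0.257     ]
mat edges l,r,top [ 0.51232543 -0.22539816  0.007     ] [ 0.54480994 -0.32676826  0.007     ] [ 0.55769684 -0.26665321  0.007     ]
```

Call:
play_rows(commands=[[0,0,0,-0.2,0.2,1.0,0],[0,0,0,-0.2,0.2,2.0,0],[0,0,0,0,0,2.0,0],[0,0,0,0,0,2.0,0],[0,0,0,0,0,2.0,0],[0,0,0,0,0,2.0,0],[0,0,0,0,0,2.0,0],[0,0,0,0,0,1.3,0],[0,0,0,0,0,0.6,0],[0,0,0,0,0,0.2,0],[0,0,0,0,0,0,0],[0,0,0,0,0,0,0]])

```text
clock: 8.67
eef_pos: [0.5076, -0.2853, 0.0671]
eef_rot: [3.14, -0.001, 0.307]
wrist_force: [0.2, 0.6, -2.1]
width: 0.0649
gripper_force: 45.5
```

Call:
play_rows(commands=[[0,0,0,0,0,0.2,0],[0,0,0,0,0,0.2,0],[0,0,0,0,0,0.2,0],[0,0,0,0,0,0,0],[0,0,0,0,0,0,0]])

```text
clock: 9.08
eef_pos: [0.5071, -0.2847, 0.0603]
eef_rot: [-3.142, -0.0, 0.307]
wrist_force: [-0.9, 0.1, -1.6]
width: 0.0654
gripper_force: 45.5
```

Call:
play_rows(commands=[[0,0,0,0,0,0.15,0],[0,0,0,0,0,0.15,0],[0,0,0,0,0,0,0],[0,0,0,0,0,0,0]])

```text
clock: 9.42
eef_pos: [0.507, -0.2847, 0.0572]
eef_rot: [-3.141, 0.0, 0.307]
wrist_force: [-0.0, -0.6, -1.9]
width: 0.0655
gripper_force: 45.5
```

Call:
play_rows(commands=[[0,0,0,0,0,0.1,0],[0,0,0,0,0,0.1,0],[0,0,0,0,0,0,0],[0,0,0,0,0,0,0]])

```text
clock: 9.75
eef_pos: [0.5073, -0.2848, 0.0564]
eef_rot: [-3.141, -0.001, 0.307]
wrist_force: [-2.0, 1.2, 6.4]
width: 0.0652
gripper_force: 46.1
```

The jar is on the mat. Releasing it and withdrawing upward.

Call:
play_rows(commands=[[0,0,0,0,0,0,0.85],[0,0,0,0,0,0,1],[0,0,0,0,0,0,1],[0,0,0,0,0,0,1],[0,0,0,0,0,0,1],[0,0,0,0,0,0,1]])

```text
clock: 10.25
eef_pos: [0.507, -0.2848, 0.0552]
eef_rot: [3.141, 0.0, 0.307]
wrist_force: [-0.1, -0.3, 0.3]
width: 0.0852
gripper_force: 0.0
```

Call:
play_rows(commands=[[0,0,0,0,0,-1,1],[0,0,0,0,0,-1.5,1],[0,0,0,0,0,-2,1],[0,0,0,0,0,-2.5,1],[0,0,0,0,0,-2.5,1],[0,0,0,0,0,-2.5,1],[0,0,0,0,0,-2.5,1],[0,0,0,0,0,-1.5,1],[0,0,0,0,0,0,1]])

```text
clock: 11.0
eef_pos: [0.5086, -0.2865, 0.2194]
eef_rot: [3.137, -0.005, 0.306]
wrist_force: [-0.4, -0.6, 1.1]
width: 0.0853
gripper_force: 0.0
```

Run:
```python
from h import *
s=manip.observe();print(s["eef_pos"],s["eef_rot"],s["width"],s["wrist_force"],s["clock"])
a=save("scene","pics/s5.png"); b=save("side","pics/d5.png"); w=save("wrist","pics/w5.png")
A=lambda f,u,v,W,H:cv2.resize(cv2.imread(f)[v:v+H,u:u+W],(400,300))
cv2.imwrite("pics/c5.png",np.hstack([A("pics/d5.png",250,230,107,80),A("pics/w5.png",0,0,560,420)]))
```

```text
[ 0.50864671 -0.28649814  0.21936717] [ 3.13665623 -0.00514323  0.30639044] 0.08525115235078853 [-0.42309765 -0.6100726   1.07502716] 11.0
```

View pics/c5.png

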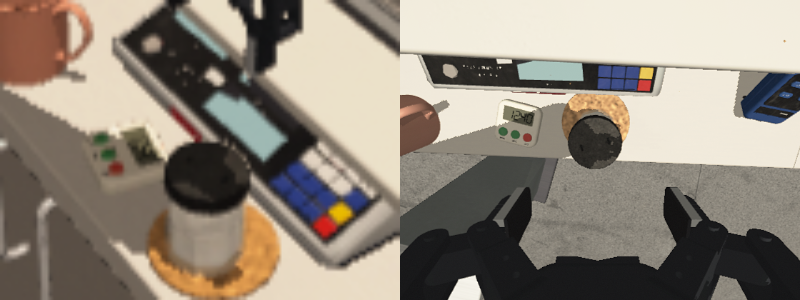

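The jar stands upright on the mat with margin all round (side view: base 168–243, mat 148–282). The timer and mug are unmoved. Next I go back to the levers.

Run:
```python
import numpy as np
from scipy.interpolate import interp1d
W=np.array([[.509,-.2865],[.455,-.08],[.455,.10],[.417,.218]]); s=np.r_[0,np.cumsum(np.linalg.norm(np.diff(W,axis=0),axis=1))]
N=20; t=np.linspace(0,1,N+1); P=interp1d(s,W,axis=0)(t*s[-1]); y=.306
for i in range(N):
    d=P[i+1]-P[i]; print([0,0,-.0925,float(round(100*(d@[np.cos(y),np.sin(y)]),1)),float(round(100*(d@[np.sin(y),-np.cos(y)]),1)),0,0],end=", ")
    y+=.0925
```

```text
[0, 0, -0.0925, 0.1, -2.6, 0, 0], [0, 0, -0.0925, 0.4, -2.6, 0, 0], [0, 0, -0.0925, 0.6, -2.5, 0, 0], [0, 0, -0.0925, 0.8, -2.4, 0, 0], [0, 0, -0.0925, 1.1, -2.4, 0, 0], [0, 0, -0.0925, 1.3, -2.3, 0, 0], [0, 0, -0.0925, 1.5, -2.1, 0, 0], [0, 0, -0.0925, 1.7, -2.0, 0, 0], [0, 0, -0.0925, 2.1, -1.4, 0, 0], [0, 0, -0.0925, 2.3, -1.1, 0, 0], [0, 0, -0.0925, 2.4, -0.9, 0, 0], [0, 0, -0.0925, 2.5, -0.6, 0, 0], [0, 0, -0.0925, 2.6, -0.4, 0, 0], [0, 0, -0.0925, 2.6, -0.2, 0, 0], [0, 0, -0.0925, 2.6, 0.1, 0, 0], [0, 0, -0.0925, 2.5, -0.3, 0, 0], [0, 0, -0.0925, 2.6, -0.2, 0, 0], [0, 0, -0.0925, 2.6, -0.0, 0, 0], [0, 0, -0.0925, 2.6, 0.2, 0, 0], [0, 0, -0.0925, 2.5, 0.5, 0, 0],
```

Call:
play_rows(commands=[[0,0,-0.0925,0.1,-2.6,0,0],[0,0,-0.0925,0.4,-2.6,0,0],[0,0,-0.0925,0.6,-2.5,0,0],[0,0,-0.0925,0.8,-2.4,0,0],[0,0,-0.0925,1.1,-2.4,0,0],[0,0,-0.0925,1.3,-2.3,0,0],[0,0,-0.0925,1.5,-2.1,0,0],[0,0,-0.0925,1.7,-2.0,0,0],[0,0,-0.0925,2.1,-1.4,0,0],[0,0,-0.0925,2.3,-1.1,0,0],[0,0,-0.0925,2.4,-0.9,0,0],[0,0,-0.0925,2.5,-0.6,0,0]])

```text
clock: 12.15
eef_pos: [0.4511, 0.02, 0.2143]
eef_rot: [-3.139, 0.001, 1.421]
wrist_force: [0.8, 0.3, 0.2]
width: 0.0002
gripper_force: 0.0
```

Call:
play_rows(commands=[[0,0,-0.0925,2.6,-0.4,0,0],[0,0,-0.0925,2.6,-0.2,0,0],[0,0,-0.0925,2.6,0.1,0,0],[0,0,-0.0925,2.5,-0.3,0,0],[0,0,-0.0925,2.6,-0.2,0,0],[0,0,-0.0925,2.6,0,0,0],[0,0,-0.0925,2.6,0.2,0,0],[0,0,-0.0925,2.5,0.5,0,0],[0,0,0,0,0,0,0],[0,0,0,0,0,0,0],[0,0,0,0,0,0,0],[0,0,0,0,0,0,0]])

```text
clock: 13.15
eef_pos: [0.4151, 0.2189, 0.2147]
eef_rot: [-3.14, 0.001, 2.154]
wrist_force: [-0.1, 0.6, -0.5]
width: -0.0001
gripper_force: 0.0
```

```bash
cat > rel.py <<'E'
from h import *
w=np.load("w.npz"); yaw=float(w["yaw"]); f3=w["feet"].mean(0)[:2]; x=np.array([np.cos(yaw),np.sin(yaw)]); y=np.array([-x[1],x[0]])
s=manip.observe(); e=np.array(s["eef_pos"]); d=e[:2]-f3
print("clock",s["clock"],"rel x,y mm",np.round(1000*np.array([d@x,d@y]),1),"z",round(e[2],4),"yaw err",s["eef_rot"][2]-yaw-np.pi/2,"F",np.round(s["wrist_force"],1))
E
cat > look.py <<'E'
from rel import *
import sys
T=tool(); c=save("wrist",f"pics/{sys.argv[1]}.png"); k=cam(c,T)
for i in range(5): print(i+1,np.round(proj(k,[*(f3+(64-32*i)/1000*y),.042]),1))
H,S,V=cv2.split(cv2.cvtColor(c["color"],cv2.COLOR_RGB2HSV))
for nm,m in(("red",(S>150)&(V>80)&((H<5)|(H>175))),("green",(S>120)&(V>80)&(H>45)&(H<80))):
    n,l,st,ce=cv2.connectedComponentsWithStats(m.astype(np.uint8))
    for i in range(1,n):
        if 8<=st[i][4]<200:
            q=plane(k,*ce[i],.042)[:2]-f3; q=1000*np.array([q@x,q@y])
            if abs(q[0])<40 and abs(q[1])<80: print(nm,np.round(ce[i],1),np.round(q,1))
E
python3 look.py w6
```

```text
clock 13.15 rel x,y mm [-51.2 -30.8] z 0.2147 yaw err -0.0019290620079162046 F [-0.1  0.6 -0.5]
1 [330.1  87.6]
2 [328.5 123. ]
3 [326.9 156.3]
4 [325.5 187.7]
5 [324.2 217.3]
red [308.2  87.4] [-20.5  64.2]
red [307.3 122.9] [-20.4  32.1]
red [306.3 156.2] [-20.5   0.1]
red [305.5 187.7] [-20.4 -32. ]
red [304.7 217.4] [-20.5 -64.1]
green [350.8 122.8] [21.5 32.2]
green [348.8 156.1] [21.7  0.2]
green [346.5 187.8] [ 21.5 -32.1]
green [345.  217.4] [ 21.9 -64.1]
```

View pics/w6.png

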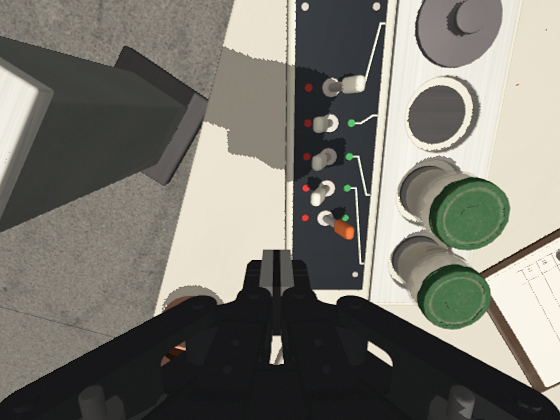

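The panel marks match the model within 1 mm, and levers 1 and 5 lean to green (354,85 and 342,230). I'll descend in front of lever 4 and push it back.

Call:
play_rows(commands=[[0,0,0,0,0,2,0],[0,0,0,0,0,3,0],[0,0,0,0,0,3,0],[0,0,0,0,0,3,0],[0,0,0,0,0,2.4,0],[0,0,0,0,0,1,0],[0,0,0,0,0,0,0],[0,0,0,0,0,0,0]])

```text
clock: 13.87
eef_pos: [0.4156, 0.2198, 0.0714]
eef_rot: [-3.141, 0.0, 2.155]
wrist_force: [-0.2, -0.3, 0.9]
width: 0.0002
gripper_force: 0.0
```

Call:
play_rows(commands=[[0,0,0,0,0.7,0,0],[0,0,0,0,0.7,0,0],[0,0,0,0,0.7,0,0],[0,0,0,0,0.7,0,0],[0,0,0,0,0.7,0,0],[0,0,0,0,0.6,0,0],[0,0,0,0,0,0,0],[0,0,0,0,0,0,0]])

```text
clock: 14.53
eef_pos: [0.4501, 0.2438, 0.0714]
eef_rot: [3.141, 0.0, 2.157]
wrist_force: [0.1, -0.3, 0.1]
width: 0.0001
gripper_force: 0.0
```

```bash
python3 rel.py
```

```text
clock 14.5333 rel x,y mm [ -8.3 -29.4] z 0.0714 yaw err 0.0012089542394524422 F [ 0.1 -0.3  0.1]
```

Call:
play_rows(commands=[[0,0,0,0,-1.5,0,0],[0,0,0,0,-1.5,0,0],[0,0,0,0,-1.2,0,0],[0,0,0,0,0,0,0],[0,0,0,1.5,0,0,0],[0,0,0,1.4,0,0,0],[0,0,0,0,0,0,0],[0,0,0,0,0,0,0]])

```text
clock: 15.2
eef_pos: [0.3987, 0.245, 0.0713]
eef_rot: [3.141, -0.0, 2.159]
wrist_force: [-0.2, 0.0, -0.1]
width: 0.0002
gripper_force: 0.0
```

Call:
play_rows(commands=[[0,0,0,0,0.7,0,0],[0,0,0,0,0.7,0,0],[0,0,0,0,0.7,0,0],[0,0,0,0,0.7,0,0],[0,0,0,0,0.7,0,0],[0,0,0,0,0.7,0,0],[0,0,0,0,0,0,0],[0,0,0,0,0,0,0]])

```text
clock: 15.87
eef_pos: [0.4342, 0.2679, 0.0713]
eef_rot: [3.141, 0.0, 2.157]
wrist_force: [-0.2, 0.6, 0.8]
width: -0.0001
gripper_force: 0.0
```

Call:
play_rows(commands=[[0,0,0,0,-1.5,0,0],[0,0,0,0,-1.5,0,0],[0,0,0,0,-1.2,0,0],[0,0,0,0,0,0,0],[0,0,0,0,0,-2,0],[0,0,0,0,0,-3,0],[0,0,0,0,0,-3,0],[0,0,0,0,0,-3,0],[0,0,0,0,0,0,0],[0,0,0,0,0,0,0]])

```text
clock: 16.7
eef_pos: [0.3999, 0.2453, 0.183]
eef_rot: [3.136, -0.001, 2.157]
wrist_force: [-0.4, 0.4, -0.0]
width: 0.0003
gripper_force: 0.0
```

```bash
python3 look.py w7
python3 - <<'E'
import cv2; im=cv2.imread("pics/w7.png")
E
```

```text
clock 16.7 rel x,y mm [-49.3  -0.4] z 0.183 yaw err 0.0012140486892531221 F [-0.4  0.4 -0. ]
1 [331.1 122.8]
2 [329.2 159.7]
3 [327.5 194.2]
4 [325.8 226.7]
5 [324.3 257.2]
red [307.5 122.5] [-20.5  64.2]
red [306.5 159.6] [-20.4  32. ]
red [305.4 194.3] [-20.4  -0.1]
red [304.4 226.8] [-20.5 -32.2]
red [303.6 257.6] [-20.4 -64.5]
green [353.1 159.9] [21.4 31.9]
green [351.2 193.4] [21.9  0.8]
green [348.5 227. ] [ 21.7 -32.4]
green [346.4 257.5] [ 21.8 -64.4]
```

Call:
play_rows(commands=[[0,0,0,2,3,0,0],[0,0,0,2,3,0,0],[0,0,0,2,3,0,0],[0,0,0,0.4,0.4,0,0],[0,0,0,0,0,0,0],[0,0,0,0,0,0,0],[0,0,0,0,0,0,0]])

```text
clock: 17.33
eef_pos: [0.4402, 0.347, 0.18]
eef_rot: [-3.138, 0.001, 2.155]
wrist_force: [0.5, -0.1, 0.6]
width: 0.0003
gripper_force: 0.0
```

```bash
python3 rel.py
```

```text
clock 17.3333 rel x,y mm [40.5 62.1] z 0.18 yaw err -0.0007063763685519753 F [ 0.5 -0.1  0.6]
```

Shift another 4 mm back, descend, push forward, withdraw and rise.

Call:
play_rows(commands=[[0,0,0,0.2,0.4,0,0],[0,0,0,0,0,3,0],[0,0,0,0,0,3,0],[0,0,0,0,0,3,0],[0,0,0,0,0,1.8,0],[0,0,0,0,0,0,0],[0,0,0,0,0,0,0],[0,0,0,0,0,0,0]])

```text
clock: 18.0
eef_pos: [0.4444, 0.3532, 0.0744]
eef_rot: [3.14, 0.0, 2.156]
wrist_force: [0.6, 0.6, 0.2]
width: -0.0
gripper_force: 0.0
```

Call:
play_rows(commands=[[0,0,0,0,-0.7,0,0],[0,0,0,0,-0.7,0,0],[0,0,0,0,-0.7,0,0],[0,0,0,0,-0.7,0,0],[0,0,0,0,-0.7,0,0],[0,0,0,0,0,0,0],[0,0,0,0,0,0,0]])

```text
clock: 18.58
eef_pos: [0.4132, 0.3332, 0.0732]
eef_rot: [-3.14, -0.0, 2.157]
wrist_force: [0.1, -0.2, 1.0]
width: 0.0002
gripper_force: 0.0
```

```bash
python3 rel.py
```

```text
clock 18.5833 rel x,y mm [10.3 65.5] z 0.0732 yaw err 0.0011326180270740949 F [ 0.1 -0.2  1. ]
```

Call:
play_rows(commands=[[0,0,0,0,1.2,0,0],[0,0,0,0,1.2,0,0],[0,0,0,0,1.1,0,0],[0,0,0,0,0,-2,0],[0,0,0,0,0,-3,0],[0,0,0,0,0,-3,0],[0,0,0,-3,0,0,0],[0,0,0,-3,0,0,0],[0,0,0,-3,0,0,0],[0,0,0,-3,0,0,0],[0,0,0,-0.9,0,0,0],[0,0,0,0,0,0,0]])

```text
clock: 19.58
eef_pos: [0.517, 0.2424, 0.1535]
eef_rot: [3.141, 0.002, 2.151]
wrist_force: [-0.1, 0.6, -0.4]
width: 0.0
gripper_force: 0.0
```

Call:
play_rows(commands=[[0,0,0,0,0,0,0],[0,0,0,0,0,0,0]])

```text
clock: 19.75
eef_pos: [0.5138, 0.2478, 0.153]
eef_rot: [-3.141, -0.001, 2.159]
wrist_force: [0.0, -0.5, -0.8]
width: 0.0001
gripper_force: 0.0
```

```bash
python3 rel.py
```

```text
clock 19.75 rel x,y mm [ 47.  -61.2] z 0.153 yaw err 0.003297721839483181 F [ 0.  -0.5 -0.8]
```

Call:
play_rows(commands=[[0,0,0,-0.3,-0.3,0,0],[0,0,0,0,0,2,0],[0,0,0,0,0,2,0],[0,0,0,0,0,2,0],[0,0,0,0,0,1.4,0],[0,0,0,0,0,0,0],[0,0,0,0,0,0,0]])

```text
clock: 20.33
eef_pos: [0.5128, 0.2425, 0.0787]
eef_rot: [-3.14, -0.001, 2.159]
wrist_force: [0.1, -0.6, 0.1]
width: 0.0001
gripper_force: 0.0
```

Call:
play_rows(commands=[[0,0,0,0,-0.7,0,0],[0,0,0,0,-0.7,0,0],[0,0,0,0,-0.7,0,0],[0,0,0,0,-0.7,0,0],[0,0,0,0,-0.7,0,0],[0,0,0,0,0,0,0],[0,0,0,0,0,0,0]])

```text
clock: 20.92
eef_pos: [0.4835, 0.2214, 0.0794]
eef_rot: [-3.14, -0.0, 2.156]
wrist_force: [-0.0, -0.7, -0.4]
width: 0.0002
gripper_force: 0.0
```

```bash
python3 rel.py
```

```text
clock 20.9167 rel x,y mm [  7.2 -66.5] z 0.0794 yaw err 0.0003971837384488808 F [-0.  -0.7 -0.4]
```

Back off, rise, move left for a look at all the levers.

Call:
play_rows(commands=[[0,0,0,0,1.2,0,0],[0,0,0,0,1.0,0,0],[0,0,0,0,1.0,0,0],[0,0,0,0,0,-3,0],[0,0,0,0,0,-4,0],[0,0,0,0,0,-4,0],[0,0,0,0,0,-4,0],[0,0,0,0,0,-3,0],[0,0,0,0,0,0,0],[0,0,0,0,0,0,0],[0,0,0,0,0,0,0]])

```text
clock: 21.83
eef_pos: [0.5112, 0.2402, 0.2588]
eef_rot: [-3.141, -0.0, 2.157]
wrist_force: [-0.0, -0.4, -0.1]
width: 0.0001
gripper_force: 0.0
```

```bash
python3 look.py w8
python3 - <<'E'
from h import *
save("scene","pics/s8.png"); save("side","pics/d8.png")
A=lambda f,u,v,W,H:cv2.resize(cv2.imread(f)[v:v+H,u:u+W],(400,300),interpolation=cv2.INTER_CUBIC)
cv2.imwrite("pics/c8.png",np.vstack([np.hstack([A("pics/w8.png",100,0,460,345),A("pics/s8.png",150,160,120,90)]),np.hstack([A("pics/d8.png",190,140,160,120),A("pics/s8.png",240,200,160,120)])]))
E
```

```text
clock 21.8333 rel x,y mm [ 40.6 -66.1] z 0.2588 yaw err 0.0012875764325293027 F [-0.  -0.4 -0.1]
1 [236.5  54.4]
2 [237.5  87.3]
3 [238.5 118.5]
4 [239.4 148.1]
5 [240.3 176.1]
red [215.9  56.2] [-21.4  62.2]
red [219.5 118.5] [-20.8  -0. ]
red [220.9 148. ] [-20.8 -32. ]
red [221.7 175.3] [-21.4 -63.1]
green [256.8  54.1] [21.1 64.3]
green [257.5  87.3] [21.3 32.1]
green [258.  118.5] [21.4  0.1]
green [258.4 148.1] [ 21.4 -32. ]
green [258.7 176.3] [ 21.3 -64.2]
```

View pics/c8.png

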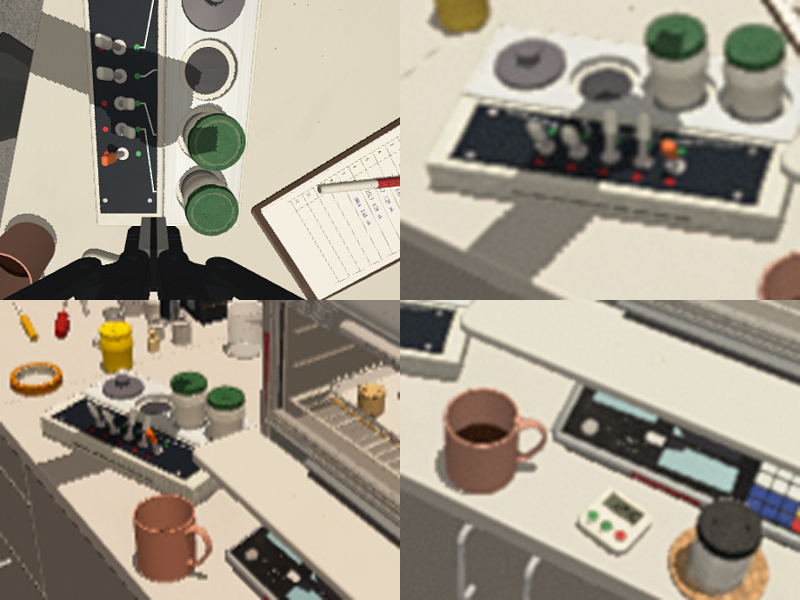

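The top views show levers 1, 2 and 5 leaning to the red marks, and 3 and 4 upright-to-back toward green. The jar stands on the mat, and the jars, cover, mug and timer are in place. The arm is clear, so I'm handing in.

```bash
python3 -c "
from cell import manip
print(manip.close_job())"
```

```text
the job is handed in; nothing more can be done
None
```

I stood the black-lidded jar upright on the cork mat, set switches 3 and 4 on and 1, 2 and 5 off, and handed the job in at about 22 s of the 64 s allowed; the last camera views showed all of this, and no verdict came back.

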